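Hang a label card at the mark and hold a bag clip open over its edge

TASK

Lift the label card out of its wooden block, hook it onto the rail at the rail's right-hand end (the card close to the right post), and slide it left along the rail, without unhooking it, until the orange stripe lines up with the brass mark; let go of it there. Then squeeze the blue spring clip off its parking strip and finish while holding it squeezed wide open with the card's top edge well inside between its jaws, touching neither card nor rail, ready for a slip to be put in: do not let the clip shut or let go of it. Leave the other pantry things where they are.

Things in the scene. Friction and masses are not known exactly. Their poses are not given: they have to be found in the camera images.
- hanger: rigid label card, 0.12 kg, white, orange stripe down the front: 5 thick (x), 110 wide (y), 130 high (z), upright in card_block, leaning up to 4 deg. Origin: middle of its bottom edge; front = -x. Plain above z 90: pinch there. See point hanger_hook
- hanger_hook (a point): point midway between the card's two back hooks (10 wide, at y -36 and +36), at z 85 on their underside and the middle (x 9.5) of their mouth: the mouth spans x 2.5 (card's back) to 16.5 (lip 4 thick, down to z 71, then flared back to x 25, z 61); hook tops at z 89. This point rests on the top of the rail
- card_block: fixed wooden block 55x130x45 with a slot 7 wide along its y, slot floor at z 10, in which the card stands; origin at the middle of its underside, heading as the card
- rail_stand: fixed rail stand, base 90x330x15; origin: middle of its underside; +y along the rail to the left, front = -x. Steel rail, radius 5, at x 10.5, z 110, between posts (radius 7) at y -150 and +150. A bar of radius 4 at x 11, z 40 backs the hung card, which leans on it, bottom back up to 5 deg. Lower the card upright with its origin at x 1, to z 30; it slides from y -85 to +85
- mark: fixed brass mark, a foot 24 wide with an upright blade 8 wide, 24 high, on the front of the stand's dark base, heading as the stand, origin at its foot, 10 to 80 mm left (+y) of the stand's middle. The card's stripe belongs at the mark's y in the stand's frame
- clip: blue spring bag clip, 0.07 kg, 28 wide (y, along the pin); origin on the pin, z up, jaws down (tips 40 below the pin). Clamped on clip_park at the start. Two handles, 4 thick, flare up to z 45: over their outsides 54 there, 45 at z 30; squeezed together along x to their stop they stand upright, 24 over the outsides. The coil (radius 6) lets an edge in to 6 below the pin
- clip_jaw_a (a joint): opening of each of the clip's two jaws, rad: 0 = shut on the 4 mm strip, -0.04 = shut on nothing, 0.35 = stop (tip gap about 29 mm; 20 mm at 0.22). Both jaws move equally. The spring takes about 3 N on each handle to begin to open, 7 N at the stop
- clip_park: fixed parking stand: base 80x80x12, upright aluminium strip 4 thick (x), 50 wide (y), top edge at z 70; origin at the middle of its underside. The parked clip's pin is 76 above the origin, same heading, y -10 to +10
- spice_jar: bystander, loose: slim glass spice jar with red cap, 45x45x106 mm, origin under its centre; leave alone
- pepper_mill: bystander, loose: small glass shaker with grey domed cap, 44x44x90 mm, origin under its centre; leave alone
- tin_low: bystander, loose: low food tin, 75x75x58 mm, origin under its centre; leave alone
- tin_tall: bystander, loose: taller food tin, 57x57x72 mm, origin under its centre; leave alone
- red_onion: bystander, loose: dark red onion, 78x78x84 mm, origin under its centre; leave alone
- garlic: bystander, loose: garlic bulb, 60x60x59 mm, origin under its centre; leave alone
- oil_bottle: bystander, loose: square oil bottle with gold cap, 62x63x264 mm, origin under its centre; leave alone

How it is judged:
By the outcome, as a careful person would: the job done as asked, in the order asked, and still so for the second after the job is handed in, while the arm keeps its last pose, push and grip.
It also fails if it takes over 67 s, if anything falls off the work surface, if the arm or the gripper's body presses on something with over 40 N, if the wrist force passes 120 N, or if a joint passes its speed limit or range.

ROBOT

A 6-joint arm with a two-finger parallel gripper is mounted at the origin on a cart in front of the work surface, level with it; the furniture and walls round the work are solid. World frame = base frame: x ahead of the robot, y to its left, z up, the work surface at z = 0. Lengths are in m, angles in rad, forces in N, time in s.
With the tool pointing down it reaches from about 0.425 to 0.95 m from the base axis. Payload 3.5 kg.
Tool frame: the origin (TCP) lies on the centre line of the jaws, within the pads' length; the fingertips stand 11 mm ahead of it and the grasp point (between the pads) lies 8 mm behind it; z points along the fingers, y is the line along which they close (so a half turn about z gives the same grasp; the last joint's range is limited). The gripper opens to 85 mm and grips with 20 to 120 N. Pads are 22 mm wide; open, the fingers measure 114 mm over their backs; the gripper's body (76 mm by 85 mm) begins 54 mm behind the grasp point. The pads swing forward as they close: fully open they stand 13 mm farther back than shut.
Start: joints at [-0.15, 0.286, 1.577, -0, 1.279, -0.15], TCP at [0.675, 0, 0.242] pointing down, gripper open.
Joint ranges: [-2.77, 2.77], [-0.9, 2.22], [0.21, 2.48], [-1.53, 4.67], [0.24, 2.81], [-2.84, 2.84]. Speed limits (rad/s): [2.79, 2.79, 3.14, 3.14, 3.14, 3.14].

INTERFACE

Orientations are given as a unit quaternion [x, y, z, w].
In Python, from plant import ctrl gives the robot as it stands.
- The arm moves only by the tool step_arm, never from a script. Its argument "motion" is a list of rows, each an object with "offset": the shift along the tool's x, y, z in m, a list of three; "twist": the turn about the tool's z in degrees. A call has 1 to 12 rows; each row is the pose to reach, as a shift and turn from the pose commanded when the call began, along the tool's axes at that moment; what a row does not reach only later rows make up. A row lasts 1/10 s, in which the tool goes at most 50 mm and 8.59 degrees, less where a joint would pass 70% of its speed; a pose out of reach is approached as far as the arm can. A call with a gripper value outside its range is refused whole. "gripper" is the finger opening in m, from 0 to 0.0854, set as the call begins (left out, the last holds). The fingers move at their own pace and stop on an object; "grip_force" is the grip in N (left out, the last holds). Time passes only in rows, so rows that repeat a pose let the fingers close. It gives the time, the measured TCP pose, the force, the opening and the grip force at its end, in the units of the state.
- ctrl.get_state(): the state, without advancing time (a new reading comes with each control period).
- ctrl.read_camera(name): name is "scene" or "side" or "wrist"; returns the picture (400x640x3 uint8, blue, green, red); there is no depth.
- ctrl.calibration(name): a dict with "fx", "fy", "cx", "cy" (pixels), "cam_to_world" (4x4, takes a point from camera to world coordinates). Camera axes: x right, y up, looking along -z (the intrinsics and any distortion apply to the point x, -y, -z); pixel columns grow to the right and rows downward; lengths in m; the calibration is good to about 2 mm. The wrist camera is an equidistant fisheye: a pixel r from the principal point sees the ray r / f radians off the axis. A picture is of the moment at which its call begins: read the wrist's pose just before it. calibration takes no time and is no camera call; for the wrist camera it gives the pose at the moment of the call.
- ctrl.sign_off(): hands the job in; it is judged then, once.
The state is a dict: "time": time; "qpos": joint angles; "dq": joint speeds; "joint_efforts": joint torques, N m; "eef_pos": TCP position; "tcp_rot": TCP orientation; "contact_force": force on the tool from outside, world axes, zero at the start; "wrist_torque": the same for the moment, N m; "opening": opening from 0.0 (shut) to 1.0 (fully open); "finger_force": force on a finger pad.
Only numpy, scipy, OpenCV 4.12 (cv2) and the standard library are available. Lean on these libraries where they do the work, as an engineer would, in place of code of your own. Each camera call takes 0.05 s, during which the arm holds its last target. There are 200 camera calls.

## Working session

There is one attempt and no reset: what is moved stays moved. The work goes in short steps, Python scripts to look and compute and a tool call to move; the robot and the scene stay as the last step left them, time stands still between calls to the robot, and variables do not carry over. Pictures are saved under pics/ and viewed, at most 10 in all, crops included, and the job is handed in when it is done.

Besides the shell and the picture viewer there is one more tool, called after ">>>" in YAML: its name, and indented under it one key for each argument. step_arm: Moves the arm, as the interface text tells. Its arguments: {"type":"object","properties":{"motion":{"type":"array"},"gripper":{"type":"number"},"grip_force":{"type":"number"}},"required":["motion"]}

```bash
ls; mkdir -p pics; python3 - <<'E'
from plant import ctrl
import cv2,numpy as np
np.set_printoptions(precision=4,suppress=True)
for n in ["scene","side","wrist"]:
    c=ctrl.calibration(n);print(n,{k:(np.array(v) if k=='cam_to_world' else v) for k,v in c.items()})
    cv2.imwrite(f"pics/{n}0.png",ctrl.read_camera(n))
print(ctrl.get_state())
a=cv2.imread("pics/scene0.png");b=cv2.imread("pics/side0.png")
E
```

```text
pics
scene {'fx': 473.6750618396446, 'fy': 473.6750618396446, 'cx': 315.3691987393326, 'cy': 196.8842190876486, 'cam_to_world': array([[ 0.6772,  0.3729, -0.6343, -0.4995],
       [-0.7355,  0.318 , -0.5983, -0.9324],
       [-0.0214,  0.8717,  0.4896,  0.8382],
       [ 0.    ,  0.    ,  0.    ,  1.    ]])}
side {'fx': 506.9606845996168, 'fy': 506.9606845996168, 'cx': 324.84093672318704, 'cy': 196.7444336703611, 'cam_to_world': array([[-0.4704,  0.4274, -0.7721, -0.7059],
       [-0.8824, -0.242 ,  0.4036,  0.6145],
       [-0.0144,  0.8711,  0.4909,  0.8675],
       [ 0.    ,  0.    ,  0.    ,  1.    ]])}
wrist {'fx': 309.70691628693146, 'fy': 309.70691628693146, 'cx': 325.69536346367033, 'cy': 193.44713994209675, 'cam_to_world': array([[ 1.    , -0.0012,  0.0012,  0.6746],
       [ 0.0009,  0.9661,  0.258 ,  0.0655],
       [-0.0015, -0.258 ,  0.9661,  0.372 ],
       [ 0.    ,  0.    ,  0.    ,  1.    ]])}
{'time': 0.15, 'qpos': array([-0.15  ,  0.287 ,  1.5779, -0.    ,  1.2786, -0.15  ]), 'dq': array([ 0.    , -0.003 , -0.0048, -0.0005,  0.0002,  0.0007]), 'joint_efforts': array([  0.0008, -40.6603, -29.314 ,  -0.0001,   0.004 ,  -0.    ]), 'eef_pos': array([0.6745, 0.0001, 0.2412]), 'tcp_rot': array([ 0.7071,  0.7071, -0.0006, -0.0008]), 'contact_force': array([ 0.1495, -0.3775, -0.2529]), 'wrist_torque': array([ 0.0104, -0.0433, -0.0363]), 'finger_force': 0.0, 'opening': 0.9977289493090188}
```

View pics/scene0.png

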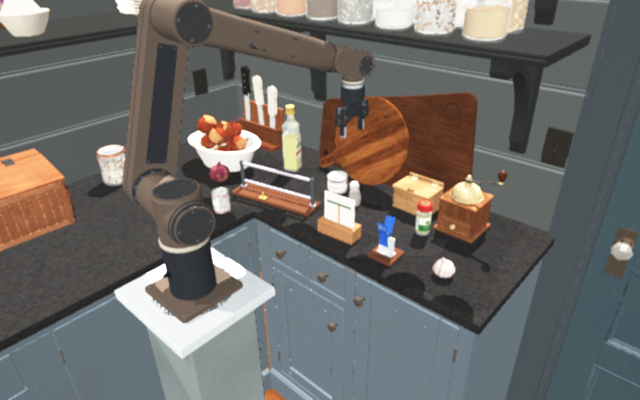

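View pics/side0.png

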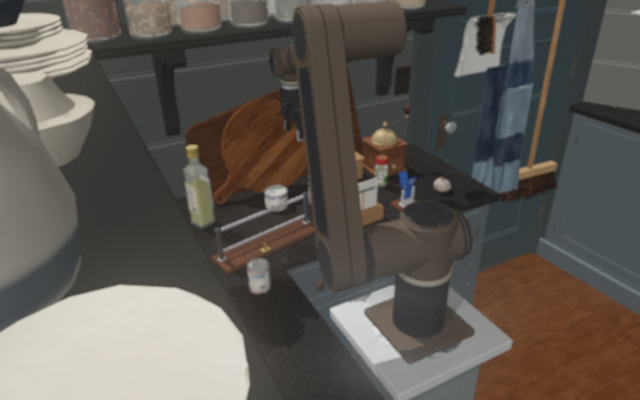

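View pics/wrist0.png

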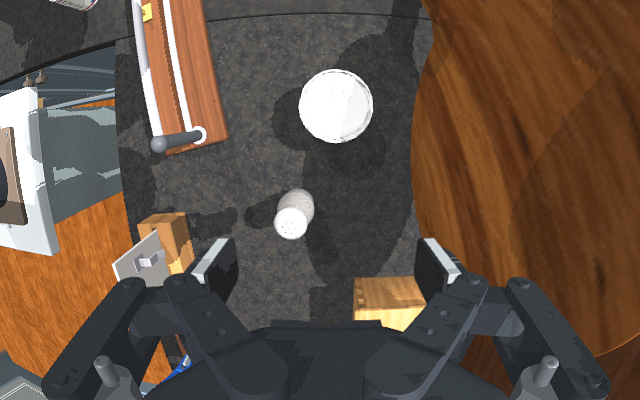

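```bash
cat > h.py <<'E'
import numpy as np,cv2
from plant import ctrl
np.set_printoptions(precision=4,suppress=True)
def ray(n,px,T=None):
    c=ctrl.calibration(n);T=np.array(c["cam_to_world"]) if T is None else T
    d=np.array([(px[0]-c["cx"])/c["fx"],(px[1]-c["cy"])/c["fy"]])
    if n=="wrist":
        r=np.hypot(*d);v=np.array([*(d*np.sinc(r/np.pi)),np.cos(r)])
    else: v=np.array([*d,1.]);v/=np.linalg.norm(v)
    return T[:3,3],T[:3,:3]@(v*[1,-1,-1])
def onz(n,px,z,T=None):
    o,d=ray(n,px,T);return o+d*(z-o[2])/d[2]
def project(n,P,T=None):
    c=ctrl.calibration(n);T=np.array(c["cam_to_world"]) if T is None else T
    v=(T[:3,:3].T@(np.asarray(P)-T[:3,3]))*[1,-1,-1]
    if n=="wrist":
        r=np.arctan2(np.hypot(v[0],v[1]),v[2]);q=v[:2]/np.hypot(v[0],v[1])*r
    else:q=v[:2]/v[2]
    return np.array([c["cx"]+c["fx"]*q[0],c["cy"]+c["fy"]*q[1]])
def tri(rays):
    A=0;b=0
    for o,d in rays:
        M=np.eye(3)-np.outer(d,d);A=A+M;b=b+M@o
    return np.linalg.solve(A,b)
def snap(name,n):
    T=np.array(ctrl.calibration(n)["cam_to_world"]);im=ctrl.read_camera(n)
    cv2.imwrite(f"pics/{name}.png",im);np.save(f"pics/{name}.npy",T);return im,T
E
python3 - <<'E'
from h import *
print("post top",onz("wrist",(160,145),.11),"mark",onz("wrist",(147,12),.03))
print("card top-ish ends z.14",onz("wrist",(115,265),.14),onz("wrist",(158,233),.14))
print("shaker",onz("wrist",(292,225),.09),"tin",onz("wrist",(335,105),.058))
print("clip",onz("scene",(388,235),.076),"rail r",onz("scene",(313,180),.11),"rail l",onz("scene",(241,165),.11))
print("card top",onz("scene",(326,194),.14),onz("scene",(354,205),.14),"jar",onz("scene",(425,204),.1),'garlic',onz("scene",(444,268),.03))
im=cv2.imread("pics/scene0.png")[150:270,225:445]
cv2.imwrite("pics/crop1.png",cv2.resize(im,None,fx=3.6,fy=3.6,interpolation=cv2.INTER_CUBIC))
E
```

```text
post top [0.5191 0.0423 0.11  ] mark [0.4519 0.2074 0.03  ]
card top-ish ends z.14 [ 0.4591 -0.0725  0.14  ] [ 0.5231 -0.0336  0.14  ]
shaker [ 0.6415 -0.0418  0.09  ] tin [0.6836 0.0733 0.058 ]
clip [ 0.4592 -0.3097  0.076 ] rail r [0.5239 0.0419 0.11  ] rail l [0.4425 0.3197 0.11  ]
card top [ 0.4393 -0.0916  0.14  ] [ 0.4427 -0.1975  0.14  ] jar [ 0.6427 -0.3168  0.1   ] garlic [ 0.4842 -0.4796  0.03  ]
```

View pics/crop1.png

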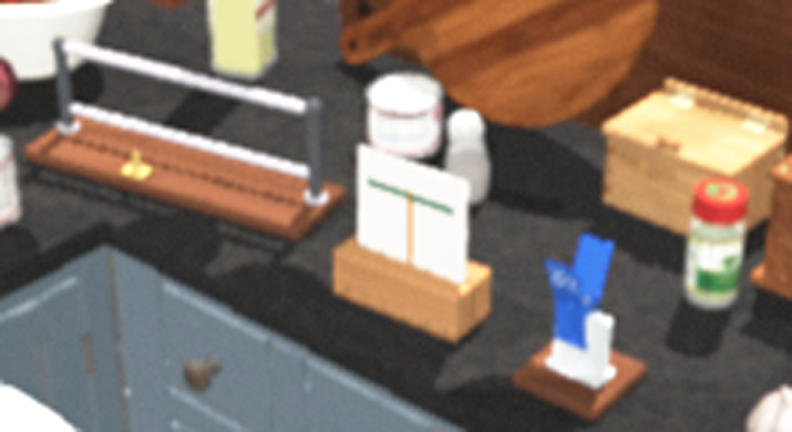

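>>> step_arm:
  motion:
    - {"offset": [-0.05, -0.035, -0.06], "twist": 0}
    - {"offset": [-0.28, -0.2, -0.06], "twist": 0}
    - {"offset": [-0.28, -0.2, -0.06], "twist": 0}
    - {"offset": [-0.28, -0.2, -0.06], "twist": 0}
    - {"offset": [-0.28, -0.2, -0.06], "twist": 0}
    - {"offset": [-0.28, -0.2, -0.06], "twist": 0}
    - {"offset": [-0.28, -0.2, -0.06], "twist": 0}
    - {"offset": [-0.28, -0.2, -0.06], "twist": 0}
    - {"offset": [-0.28, -0.2, -0.06], "twist": 0}
    - {"offset": [-0.28, -0.2, -0.06], "twist": 0}

```text
time: 1.15
eef_pos: [0.4753, -0.2793, 0.302]
tcp_rot: [0.707, 0.707, 0.0, -0.0]
contact_force: [0.4, -0.1, 0.9]
opening: 0.998
finger_force: 0.0
```

```bash
python3 - <<'E'
from h import *
print(ctrl.get_state()["time"],ctrl.get_state()["eef_pos"])
snap("w1","wrist")
E
```

```text
1.15 [ 0.4753 -0.2793  0.302 ]
```

>>> step_arm:
  motion:
    - {"offset": [0.05, 0, 0], "twist": 0}
    - {"offset": [0.1, 0, 0], "twist": 0}
    - {"offset": [0.14, 0, 0], "twist": 0}
    - {"offset": [0.14, 0, 0], "twist": 0}
    - {"offset": [0.14, 0, 0], "twist": 0}

```text
time: 1.7
eef_pos: [0.4755, -0.1379, 0.3023]
tcp_rot: [0.706, 0.709, -0.0, 0.0]
contact_force: [-0.1, 0.3, 0.8]
opening: 1.005
finger_force: 0.0
```

```bash
python3 - <<'E'
from h import *
print(ctrl.get_state()["time"],ctrl.get_state()["eef_pos"])
snap("w2","wrist")
a=cv2.imread("pics/w1.png");b=cv2.imread("pics/w2.png")
cv2.imwrite("pics/c2.png",np.vstack([a[:300],b[:300]]))
E
```

```text
1.7 [ 0.4755 -0.1379  0.3023]
```

View pics/c2.png

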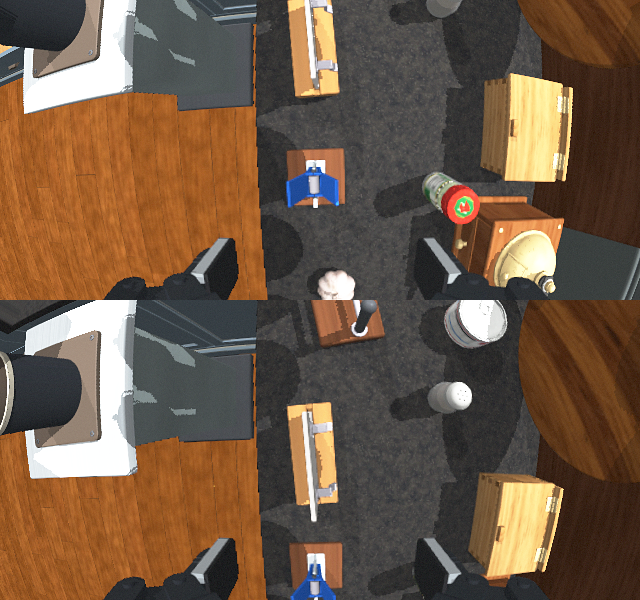

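```bash
python3 - <<'E'
from h import *
a=cv2.imread("pics/w1.png");b=cv2.imread("pics/w2.png")
c=np.vstack([cv2.resize(a[140:215,270:360],None,fx=5,fy=5,interpolation=cv2.INTER_CUBIC)[:, :450],]) 
d=cv2.resize(b[95:230,270:360],None,fx=4,fy=4,interpolation=cv2.INTER_CUBIC)
o=np.zeros((560,820,3),np.uint8);o[:375,:450]=c;o[:540,455:815]=d
cv2.imwrite("pics/c3.png",o[:,:800])
def corners(im,T,n,mask,z,roi):
    m=np.zeros(im.shape[:2],np.uint8);m[roi[1]:roi[3],roi[0]:roi[2]]=mask[roi[1]:roi[3],roi[0]:roi[2]]
    k=max(cv2.findContours(m,0,2)[0],key=cv2.contourArea)
    P=np.array([onz("wrist",p,z,T)[:2] for p in k[:,0].astype(float)])
    r=cv2.minAreaRect((P*1000).astype(np.float32));print(n,cv2.contourArea(k),r);return k
T1,T2=np.load("pics/w1.npy"),np.load("pics/w2.npy")
h1=cv2.cvtColor(a,40);h2=cv2.cvtColor(b,40)
print(h1[200,335],h1[155,300],h2[150,299],h2[200,313],a[187,295],a[185,330])
blue=cv2.inRange(h1,(100,120,40),(130,255,255))
k=corners(a,T1,"blue",blue,.118,(270,140,360,215))
brown=cv2.inRange(h1,(0,70,30),(14,255,255))
corners(a,T1,"base",cv2.bitwise_or(brown,cv2.bitwise_or(blue,cv2.inRange(a,(120,120,120),(255,255,255)))),.012,(270,140,360,215))
white=cv2.inRange(h2,(0,0,150),(179,45,255))
corners(b,T2,"cardwhite",white,.14,(280,95,319,230))
tan=cv2.inRange(h2,(12,60,60),(25,255,255))
corners(b,T2,"block",cv2.bitwise_or(tan,white),.045,(275,95,345,215))
E
```

```text
[109 205 216] [ 10 142 131] [ 14 144 198] [ 24   5 244] [152  74  32] [181  91  40]
blue 1258.5 ((460.3669128417969, -290.6318359375), (54.8392219543457, 42.28679275512695), 2.6065008640289307)
base 3202.0 ((460.1222229003906, -304.1416931152344), (83.68516540527344, 83.91598510742188), 1.762449860572815)
cardwhite 561.0 ((463.8467712402344, -125.47212219238281), (14.741141319274902, 108.30813598632812), 4.184648513793945)
block 3951.0 ((459.7088317871094, -132.2845001220703), (56.777183532714844, 144.4248504638672), 4.896864414215088)
```

View pics/c3.png

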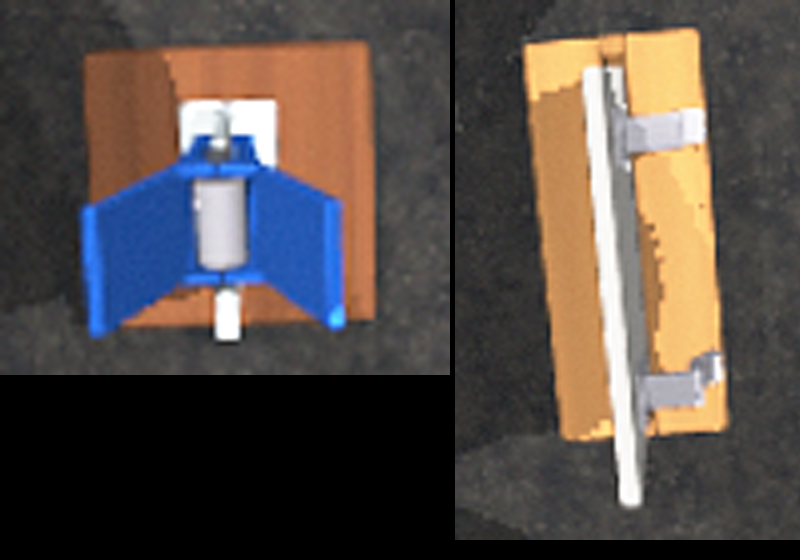

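>>> step_arm:
  motion:
    - {"offset": [0.05, 0.01, 0], "twist": 0}
    - {"offset": [0.1, 0.03, 0], "twist": 0}
    - {"offset": [0.15, 0.03, 0], "twist": 0}
    - {"offset": [0.2, 0.03, 0], "twist": 0}
    - {"offset": [0.25, 0.03, 0], "twist": 0}
    - {"offset": [0.3, 0.03, 0], "twist": 0}
    - {"offset": [0.3, 0.03, 0], "twist": 0}
    - {"offset": [0.3, 0.03, 0], "twist": 0}

```text
time: 2.55
eef_pos: [0.5053, 0.1606, 0.3019]
tcp_rot: [0.706, 0.708, -0.0, 0.0]
contact_force: [0.0, -0.6, -0.3]
opening: 1.001
finger_force: 0.0
```

```bash
python3 - <<'E'
from h import *
print(ctrl.get_state()["time"],ctrl.get_state()["eef_pos"])
im,T=snap("w3","wrist")
o=cv2.resize(im[20:320,230:440],None,fx=2,fy=2,interpolation=cv2.INTER_CUBIC)
s=cv2.imread("pics/scene0.png")[155:225,228:325]
o2=np.zeros((600,800,3),np.uint8);o2[:,:420]=o;s=cv2.resize(s,(375,271),interpolation=cv2.INTER_CUBIC);o2[:271,422:797]=s
cv2.imwrite("pics/c4.png",o2)
T2=np.load("pics/w2.npy");f=lambda p,z,T:onz("wrist",p,z,T)[:2]
t=f((305.5,112.5),.14,T2),f((313.5,220.7),.14,T2)
d=t[0]-t[1];print("card top",t,(t[0]+t[1])/2,"len",np.hypot(*d),"yaw",np.degrees(np.arctan2(-d[0],d[1])))
c=[f(p,.045,T2) for p in [(288,106),(331.2,102.5),(338,202.5),(297.5,204.5)]]
print("block",np.mean(c,0),c)
for e in (c[0]-c[3],c[1]-c[2]):print(np.hypot(*e),np.degrees(np.arctan2(-e[0],e[1])))
T1=np.load("pics/w1.npy")
c=[f(p,.012,T1) for p in [(270+84/5,140+50/5),(270+367/5,140+42/5),(270+375/5,140+318/5)]]
print("park base",(c[0]+c[2])/2,np.degrees(np.arctan2(*(c[1]-c[0])[::-1])),np.degrees(np.arctan2(*[-1,1]*(c[1]-c[2]))))
E
```

```text
2.55 [0.5053 0.1606 0.3019]
card top (array([ 0.4564, -0.0725]), array([ 0.4636, -0.1794])) [ 0.46   -0.1259] len 0.10715392842928403 yaw 3.867997015669393
block [ 0.4604 -0.126 ] [array([ 0.4285, -0.0641]), array([ 0.4821, -0.0599]), array([ 0.4921, -0.1885]), array([ 0.439 , -0.1916])]
0.12793798600002745 4.702600935145829
0.12900597904788405 4.4455414917141525
park base [ 0.4626 -0.3027] 1.5025477694175104 2.4473133024460365
```

View pics/c4.png

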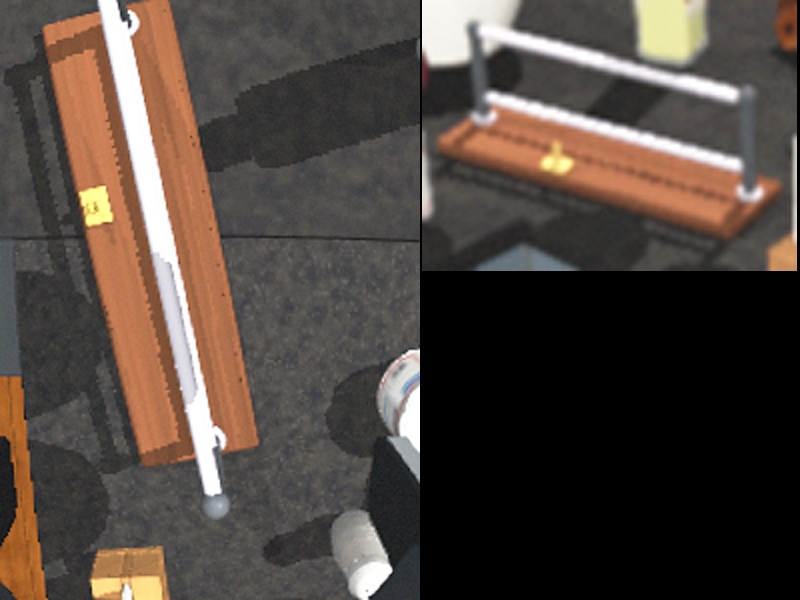

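```bash
python3 - <<'E'
from h import *
im=cv2.imread("pics/w3.png");T=np.load("pics/w3.npy");hs=cv2.cvtColor(im,40)
br=cv2.inRange(hs,(0,70,40),(13,255,255));wh=cv2.inRange(hs,(0,0,130),(179,70,255))
L,R,W=[],[],[]
for r in range(45,240):
    m=np.flatnonzero(br[r,235:400])+235
    if len(m)>20: 
        L.append(onz("wrist",(m[0]-.5,r),.015,T)[:2]); R.append(onz("wrist",(m[-1]+.5,r),.015,T)[:2])
    w=np.flatnonzero(wh[r,m[0]:m[-1]])+m[0]
    if len(w) and 50<r<115:   # rail only
        W.append((r,w[0],w[-1]))
def fit(P,n):
    P=np.array(P);vx,vy,x,y=cv2.fitLine((P*1000).astype(np.float32),cv2.DIST_HUBER,0,.01,.01).ravel()
    if vy<0:vx,vy=-vx,-vy
    print(n,"yaw",np.degrees(np.arctan2(-vx,vy)),"x at y=.18",(x+vx/vy*(180-y)))
    return (x+vx/vy*(180-y))
fit(L,"L");fit(R,"R")
print(W[::12])
# rail by manual centre points
P=[onz("wrist",(230+u/2,20+v/2),.112,T)[:2] for u,v in [(113,30),(207,470)]]
print("rail",P,np.degrees(np.arctan2(-(P[0]-P[1])[0],(P[0]-P[1])[1])), "x@.18",P[0]+(P[1]-P[0])*(.18-P[0][1])/(P[1][1]-P[0][1]))
print("R post top",onz("wrist",(338,272.5),.117,T),"R post foot",onz("wrist",(230+219/2,20+437/2),.015,T),"L foot",onz("wrist",(230+130/2,20+22/2),.015,T))
print("base corners",[onz("wrist",(230+u/2,20+v/2),.015,T)[:2] for u,v in [(45,25),(143,466),(258,443)]])
ye=cv2.inRange(hs,(20,110,110),(35,255,255));ye[:,:260]=0;ye[:,300:]=0;ye[:100]=0;ye[140:]=0
v,u=np.nonzero(ye);print("mark px",u.mean(),v.mean(),u.min(),u.max(),v.min(),v.max(),onz("wrist",(u.mean(),v.mean()),.02,T))
print("scene px of card top ends",project("scene",(.4564,-.0725,.14)),project("scene",(.4636,-.1794,.14)))
print(onz("scene",(325,190.8),.14),onz("scene",(355,201.4),.14))
E
```

```text
L yaw 11.72483 x at y=.18 434.52618
R yaw 11.812911 x at y=.18 526.4879
[(51, np.int64(285), np.int64(297)), (63, np.int64(287), np.int64(300)), (75, np.int64(290), np.int64(302)), (87, np.int64(293), np.int64(305)), (99, np.int64(295), np.int64(308)), (111, np.int64(298), np.int64(310))]
rail [array([0.4646, 0.3087]), array([0.5146, 0.067 ])] 11.681504126561455 x@.18 [0.4912 0.18  ]
R post top [0.5199 0.0465 0.117 ] R post foot [0.5259 0.0459 0.015 ] L foot [0.4637 0.3391 0.015 ]
base corners [array([0.4054, 0.3402]), array([0.4696, 0.0218]), array([0.5548, 0.0409])]
mark px 276.7142857142857 123.54945054945055 269 285 113 132 [0.4399 0.2118 0.02  ]
scene px of card top ends [325.033  190.0052] [353.6287 200.2824]
[ 0.4525 -0.0758  0.14  ] [ 0.461  -0.1866  0.14  ]
```

>>> step_arm:
  motion:
    - {"offset": [-0.05, -0.008, 0], "twist": -1}
    - {"offset": [-0.1, -0.016, 0], "twist": -2}
    - {"offset": [-0.15, -0.024, 0], "twist": -3}
    - {"offset": [-0.2, -0.032, 0], "twist": -4.3}
    - {"offset": [-0.25, -0.04, 0], "twist": -4.3}
    - {"offset": [-0.286, -0.045, 0], "twist": -4.3}
    - {"offset": [-0.286, -0.045, 0], "twist": -4.3}
    - {"offset": [-0.286, -0.045, 0.04], "twist": -4.3}
    - {"offset": [-0.286, -0.045, 0.08], "twist": -4.3}
    - {"offset": [-0.286, -0.045, 0.11], "twist": -4.3}
    - {"offset": [-0.286, -0.045, 0.11], "twist": -4.3}
  gripper: 0.05

```text
time: 3.7
eef_pos: [0.4566, -0.1253, 0.1873]
tcp_rot: [0.681, 0.732, -0.001, -0.005]
contact_force: [-0.4, -0.7, 0.2]
opening: 0.583
finger_force: 0.0
```

```bash
python3 - <<'E'
from h import *
s=ctrl.get_state();print(s["time"],s["eef_pos"],s["opening"])
im,T=snap("w4","wrist");o=np.vstack([cv2.resize(im[150:400,200:440],None,fx=2.4,fy=2.4)])
cv2.imwrite("pics/c5.png",o)
E
```

```text
3.7 [ 0.4566 -0.1253  0.1873] 0.5833935696924336
```

View pics/c5.png

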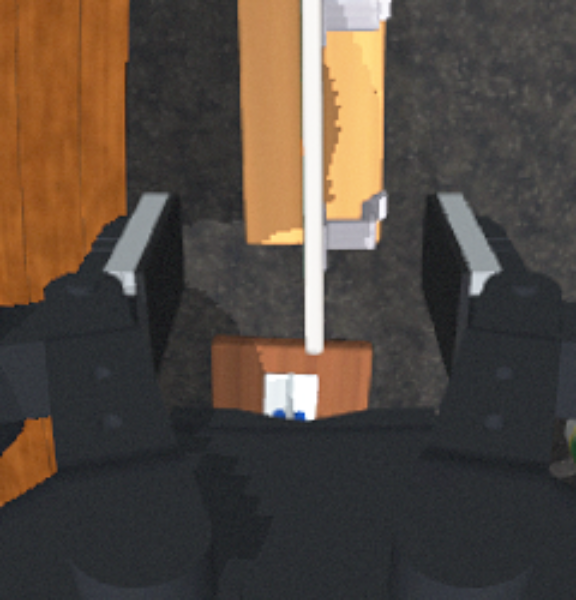

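>>> step_arm:
  motion:
    - {"offset": [0, 0.001, 0.03], "twist": 0}
    - {"offset": [0, 0.001, 0.06], "twist": 0}
    - {"offset": [0, 0.001, 0.076], "twist": 0}
    - {"offset": [0, 0.001, 0.076], "twist": 0}
    - {"offset": [0, 0.001, 0.076], "twist": 0}

```text
time: 4.25
eef_pos: [0.4624, -0.1268, 0.1186]
tcp_rot: [0.68, 0.733, 0.0, 0.002]
contact_force: [-0.0, -0.8, 0.6]
opening: 0.585
finger_force: 0.0
```

>>> step_arm:
  motion:
    - {"offset": [0, 0, 0], "twist": 0}
    - {"offset": [0, 0, 0], "twist": 0}
    - {"offset": [0, 0, 0], "twist": 0}
    - {"offset": [0, 0, 0], "twist": 0}
    - {"offset": [0, 0, 0], "twist": 0}
    - {"offset": [0, 0, 0], "twist": 0}
    - {"offset": [0, 0, 0], "twist": 0}
    - {"offset": [0, 0, 0], "twist": 0}
  gripper: 0.0
  grip_force: 40

```text
time: 5.05
eef_pos: [0.4606, -0.1263, 0.1175]
tcp_rot: [0.679, 0.734, -0.001, -0.0]
contact_force: [-3.6, -0.2, 5.5]
opening: 0.055
finger_force: 39.1
```

>>> step_arm:
  motion:
    - {"offset": [0, 0, -0.03], "twist": 0}
    - {"offset": [0, 0, -0.07], "twist": 0}
    - {"offset": [0, 0, -0.11], "twist": 0}
    - {"offset": [0, 0, -0.155], "twist": 0}
    - {"offset": [0.04, 0.01, -0.155], "twist": -1}
    - {"offset": [0.08, 0.018, -0.155], "twist": -2.5}
    - {"offset": [0.12, 0.027, -0.155], "twist": -4}
    - {"offset": [0.16, 0.035, -0.155], "twist": -5.5}
    - {"offset": [0.2, 0.044, -0.155], "twist": -7.5}
    - {"offset": [0.237, 0.052, -0.155], "twist": -7.5}
    - {"offset": [0.237, 0.052, -0.155], "twist": -7.5}
    - {"offset": [0.237, 0.052, -0.155], "twist": -7.5}

```text
time: 6.25
eef_pos: [0.4947, 0.115, 0.271]
tcp_rot: [0.63, 0.777, -0.0, -0.0]
contact_force: [0.4, -0.0, -2.3]
opening: 0.052
finger_force: 39.6
```

```bash
python3 - <<'E'
from h import *
s=ctrl.get_state();print(s["time"],s["eef_pos"],s["tcp_rot"],s["opening"],s["contact_force"])
q=s["tcp_rot"];print("yaw",2*np.degrees(np.arctan2(q[1],q[0]))-90)
im,T=snap("w5","wrist");sc,_=snap("s5","scene");sd,_=snap("d5","side")
# stand frame estimate vs. TCP
O=np.array([.478,.192]);y=np.radians(11.75);R=np.array([[np.cos(y),-np.sin(y)],[np.sin(y),np.cos(y)]])
print("tcp in stand",R.T@(s["eef_pos"][:2]-O))
o=np.zeros((600,800,3),np.uint8)
o[:300,:400]=cv2.resize(im[100:400,120:520],(400,300));o[300:,:400]=cv2.resize(sc[120:240,220:380],(400,300),interpolation=cv2.INTER_CUBIC)
o[:300,400:]=cv2.resize(sd[150:285,195:375],(400,300),interpolation=cv2.INTER_CUBIC)
o[300:,400:]=cv2.resize(im[130:280,250:450],(400,300),interpolation=cv2.INTER_CUBIC)
cv2.imwrite("pics/c6.png",o)
E
```

```text
6.25 [0.4947 0.115  0.271 ] [ 0.6298  0.7767 -0.0004 -0.0001] 0.05194367653583065 [ 0.419  -0.0329 -2.2798]
yaw 11.924551786307717
tcp in stand [ 0.0007 -0.0788]
```

View pics/c6.png

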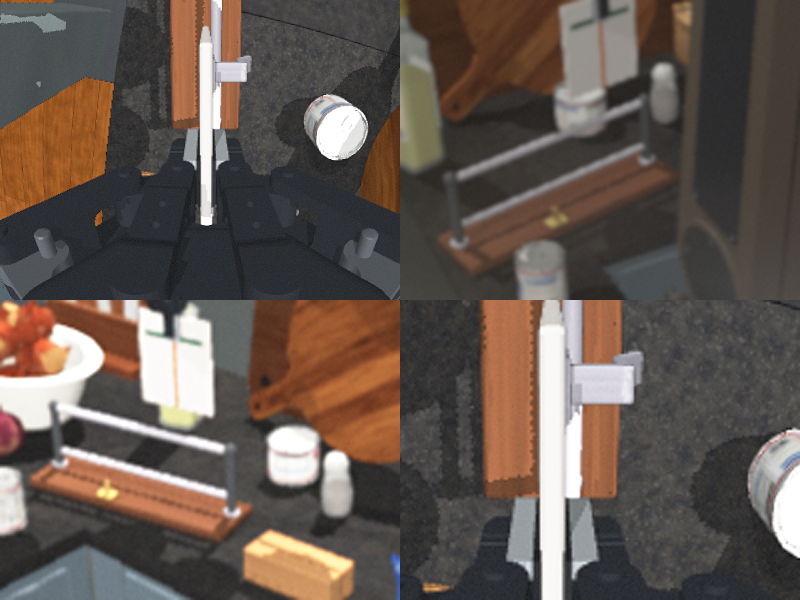

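>>> step_arm:
  motion:
    - {"offset": [-0.001, 0, 0.02], "twist": 0}
    - {"offset": [-0.001, 0, 0.04], "twist": 0}
    - {"offset": [-0.001, 0, 0.06], "twist": 0}
    - {"offset": [-0.001, 0, 0.08], "twist": 0}
    - {"offset": [-0.001, 0, 0.09], "twist": 0}
    - {"offset": [-0.001, 0, 0.09], "twist": 0}
    - {"offset": [-0.001, 0, 0.09], "twist": 0}

```text
time: 7.1
eef_pos: [0.4958, 0.1129, 0.182]
tcp_rot: [0.631, 0.776, 0.0, 0.0]
contact_force: [0.3, 0.6, -0.6]
opening: 0.053
finger_force: 39.5
```

```bash
cat >> h.py <<'E'
def st():
    s=ctrl.get_state();q=s["tcp_rot"]
    O=np.array([.478,.192]);y=np.radians(11.75);R=np.array([[np.cos(y),-np.sin(y)],[np.sin(y),np.cos(y)]])
    print("t",s["time"],"tcp",s["eef_pos"],"yaw %.2f"%(2*np.degrees(np.arctan2(q[1],q[0]))-90),"stand",R.T@(s["eef_pos"][:2]-O),"F",s["contact_force"],"open %.2fmm"%(s["opening"]*85.4))
    return s
E
python3 - <<'E'
from h import *
st()
im,T=snap("w6","wrist")
# expected rail edges & card top edge px
u=np.array([-.2036,.979]);n=np.array([.979,.2036]);O=np.array([.478,.192])
for r in (40,80,110,140,165,175):
    g=im[r].astype(int).sum(1)//3; print(r,g[300:365].tolist())
for yy in (0,-.02,-.04,-.06):
    for x in (.0055,.0105,.0155):print(yy,x,project("wrist",[*(O+n*x+u*yy),.11],T))
E
```

```text
t 7.1 tcp [0.4958 0.1129 0.182 ] yaw 11.75 stand [ 0.0013 -0.0811] F [ 0.3426  0.5946 -0.5557] open 4.52mm
40 [120, 120, 117, 119, 118, 119, 113, 117, 114, 114, 116, 94, 77, 78, 76, 79, 76, 78, 84, 79, 81, 84, 102, 114, 109, 108, 106, 105, 103, 104, 102, 103, 147, 173, 206, 227, 239, 247, 251, 253, 255, 255, 255, 254, 252, 252, 231, 110, 102, 106, 107, 104, 94, 92, 93, 99, 103, 102, 105, 105, 103, 105, 107, 107, 105]
80 [104, 107, 112, 108, 110, 116, 115, 115, 114, 114, 109, 94, 78, 72, 76, 77, 75, 80, 77, 86, 78, 103, 115, 108, 108, 110, 105, 103, 103, 102, 104, 94, 145, 176, 208, 226, 239, 247, 251, 253, 255, 255, 255, 254, 253, 252, 226, 155, 97, 104, 105, 105, 100, 101, 103, 110, 116, 118, 109, 106, 107, 104, 102, 104, 107]
110 [111, 113, 111, 108, 105, 107, 114, 114, 113, 110, 116, 108, 95, 73, 77, 75, 74, 76, 79, 79, 77, 77, 90, 110, 102, 111, 107, 105, 101, 99, 102, 101, 146, 165, 175, 184, 189, 194, 196, 199, 199, 186, 181, 177, 167, 154, 132, 97, 110, 105, 106, 102, 104, 100, 104, 110, 105, 108, 106, 106, 107, 103, 100, 102, 108]
140 [109, 109, 110, 102, 107, 109, 103, 110, 
[... 605 characters left out ...]
11, 104, 106, 105, 108, 106, 106, 107, 102, 109, 110, 116, 99, 75, 74, 73, 75, 71, 91, 138, 222, 230, 237, 241, 239, 239, 239, 240, 239, 237, 222, 207, 167, 154, 168, 120, 162, 166, 164, 175, 197, 196, 195, 196, 196, 195, 197, 196, 197, 196, 195, 195, 197, 195, 196, 196, 199, 197, 195, 196, 199, 205, 205, 200, 205]
0 0.0055 [332.0724  88.6789]
0 0.0105 [339.8162  88.7428]
0 0.0155 [347.542   88.8491]
-0.02 0.0055 [332.0036 119.1408]
-0.02 0.0105 [339.6947 119.1867]
-0.02 0.0155 [347.368  119.2625]
-0.04 0.0055 [331.8959 149.4734]
-0.04 0.0105 [339.4863 149.501 ]
-0.04 0.0155 [347.0595 149.5459]
-0.06 0.0055 [331.7534 179.1101]
-0.06 0.0105 [339.1998 179.1202]
-0.06 0.0155 [346.6298 179.1359]
```

>>> step_arm:
  motion:
    - {"offset": [0, -0.0005, 0.01], "twist": 0}
    - {"offset": [0, -0.0005, 0.02], "twist": 0}
    - {"offset": [0, -0.0005, 0.03], "twist": 0}
    - {"offset": [0, -0.0005, 0.038], "twist": 0}
    - {"offset": [0, -0.0005, 0.041], "twist": 0}
    - {"offset": [0, -0.0005, 0.041], "twist": 0}
    - {"offset": [0, -0.0005, 0.041], "twist": 0}

```text
time: 7.85
eef_pos: [0.495, 0.1133, 0.1405]
tcp_rot: [0.631, 0.776, 0.0, 0.0]
contact_force: [0.2, 0.1, -1.0]
opening: 0.049
finger_force: 39.6
```

```bash
python3 -c "
from h import *
st()"
```

```text
t 7.85 tcp [0.495  0.1133 0.1405] yaw 11.80 stand [ 0.0006 -0.0806] F [ 0.1694  0.1011 -0.9759] open 4.21mm
```

>>> step_arm:
  motion:
    - {"offset": [0, 0, 0.001], "twist": 0}
    - {"offset": [0, 0, 0.002], "twist": 0}
    - {"offset": [0, 0, 0.003], "twist": 0}
    - {"offset": [0, 0, 0.003], "twist": 0}
    - {"offset": [0, 0, 0.003], "twist": 0}

```text
time: 8.35
eef_pos: [0.4949, 0.1133, 0.1375]
tcp_rot: [0.631, 0.776, 0.0, 0.0]
contact_force: [1.0, -0.9, -0.1]
opening: 0.047
finger_force: 39.6
```

```bash
python3 -c "
from h import *
st()"
```

```text
t 8.35 tcp [0.4949 0.1133 0.1375] yaw 11.80 stand [ 0.0006 -0.0805] F [ 1.0433 -0.944  -0.0649] open 4.04mm
```

>>> step_arm:
  motion:
    - {"offset": [0.008, 0, 0], "twist": 0}
    - {"offset": [0.02, 0, 0], "twist": 0}
    - {"offset": [0.035, 0, 0], "twist": 0}
    - {"offset": [0.05, 0, 0], "twist": 0}
    - {"offset": [0.065, 0, 0], "twist": 0}
    - {"offset": [0.08, 0, 0], "twist": 0}
    - {"offset": [0.092, 0, 0], "twist": 0}
    - {"offset": [0.1, 0, 0], "twist": 0}
    - {"offset": [0.1, 0, 0], "twist": 0}
    - {"offset": [0.1, 0, 0], "twist": 0}

```text
time: 9.35
eef_pos: [0.4743, 0.2117, 0.1375]
tcp_rot: [0.631, 0.776, 0.0, -0.0]
contact_force: [-0.7, 1.6, 1.2]
opening: 0.055
finger_force: 40.0
```

```bash
python3 - <<'E'
from h import *
s=st()
u=np.array([-.2036,.979]);n=np.array([.979,.2036]);O=np.array([.478,.192])
for cam in ("scene","side"):
    im,T=snap("m_"+cam,cam);hs=cv2.cvtColor(im,40)
    p=project(cam,[*(O+n*-.033+u*.027),.02])
    c=project(cam,[*(O-n*.0015+u*(s["eef_pos"][:2]-O)@u),.10])
    print(cam,"pred mark",p,"pred stripe z.1",c)
    for nm,q,lo,hi,w in (("mark",p,(20,120,100),(34,255,255),14),("stripe",c,(8,60,120),(22,255,255),30)):
        x0,y0=int(q[0])-w,int(q[1])-w;m=cv2.inRange(hs,lo,hi)[y0:y0+2*w,x0:x0+2*w]
        v,uu=np.nonzero(m)
        if len(v):
            print(nm,len(v),"px",uu.mean()+x0,v.mean()+y0)
            for r in sorted(set(v)):
                k=uu[v==r]+x0;print((r+y0,k.min(),k.max()),end=" ")
            print()
E
```

```text
t 9.35 tcp [0.4743 0.2117 0.1375] yaw 11.81 stand [0.0004 0.0201] F [-0.6612  1.5594  1.1616] open 4.70mm
scene pred mark [262.5095 196.6115] pred stripe z.1 [272.6755 171.2086]
mark 18 px 262.3888888888889 196.27777777777777
(np.int64(193), np.int64(262), np.int64(262)) (np.int64(194), np.int64(262), np.int64(263)) (np.int64(195), np.int64(262), np.int64(263)) (np.int64(196), np.int64(261), np.int64(263)) (np.int64(197), np.int64(260), np.int64(265)) (np.int64(198), np.int64(261), np.int64(264)) 
stripe 595 px 265.65546218487395 188.59327731092438
(np.int64(141), np.int64(242), np.int64(247)) (np.int64(142), np.int64(242), np.int64(246)) (np.int64(143), np.int64(242), np.int64(282)) (np.int64(144), np.int64(242), np.int64(282)) (np.int64(145), np.int64(242), np.int64(281)) (np.int64(146), np.int64(242), np.int64(278)) (np.int64(147), np.int64(242), np.int64(244)) (np.int64(148), np.int64(242), np.int64(244)) (np.int64(149), np.int64(242), np.int64(300)) (np.int64(150), np.int64(298), np.int64(301)) (np.int64(151), np.int64(297), np.int64(300)) (np.int64(152), np.int64(296), np.int64
[... 1958 characters left out ...]
nt64(260)) (np.int64(226), np.int64(259), np.int64(260)) (np.int64(227), np.int64(259), np.int64(260)) (np.int64(228), np.int64(260), np.int64(260)) (np.int64(229), np.int64(260), np.int64(260)) (np.int64(230), np.int64(260), np.int64(260)) (np.int64(231), np.int64(260), np.int64(261)) (np.int64(232), np.int64(260), np.int64(261)) (np.int64(233), np.int64(260), np.int64(261)) (np.int64(234), np.int64(260), np.int64(261)) (np.int64(235), np.int64(260), np.int64(261)) (np.int64(236), np.int64(260), np.int64(261)) (np.int64(237), np.int64(260), np.int64(261)) (np.int64(238), np.int64(260), np.int64(261)) (np.int64(239), np.int64(260), np.int64(262)) (np.int64(240), np.int64(260), np.int64(260))
```

```bash
cat > stripe.py <<'E'
from h import *
u3=np.array([-.2036,.979,0]);n3=np.array([.979,.2036,0]);O3=np.array([.478,.192,0])
def plane(cam,px,x):
    o,d=ray(cam,px);t=(x-(o-O3)@n3)/(d@n3);p=o+t*d-O3;return p@u3,p[2]
def peak(im,r,c0,w):
    a=im[r,c0-w:c0+w+1].astype(float);f=a[:,2]-a[:,0];f=f-np.median(f);f[f<0.35*f.max()]=0
    return c0-w+(f*np.arange(2*w+1)).sum()/f.sum(),f.max()
def go(tag=""):
    S,_=snap("sc"+tag,"scene");D,_=snap("sd"+tag,"side")
    return S,D
E
python3 - <<'E'
from stripe import *
S=cv2.imread("pics/m_scene.png");D=cv2.imread("pics/m_side.png")
for r in (168,172,176,180,184):
    c,f=peak(S,r,268,6);print("scene",r,c,f,"y,z",plane("scene",(c,r),-.002),plane("scene",(c,r),-.006))
for r in (216,222,228,234):
    c,f=peak(D,r,260,6);print("side",r,c,f,"y,z",plane("side",(c,r),-.002),plane("side",(c,r),-.006))
# mark blade: scene & side
print("mark scene",[plane("scene",p,x) for x in(-.033,-.036) for p in[(262.4,195.5)]])
a=D[225:265,245:285].astype(int);f=(a[:,:,1]+a[:,:,2])/2-a[:,:,0]-.6*(a[:,:,2]-a[:,:,1]);v,w=np.nonzero(f>f.max()*.5);print(f.max(),sorted(zip(v+225,w+245)))
E
```

```text
scene 168 267.4 48.0 y,z (np.float64(0.019241768233012352), np.float64(0.12119643724245921)) (np.float64(0.016129928046130837), np.float64(0.12361889244340873))
scene 172 267.4736842105263 50.0 y,z (np.float64(0.02030388930095712), np.float64(0.1054102517284653)) (np.float64(0.017188460418026227), np.float64(0.10788604531361756))
scene 176 267.63529411764705 54.0 y,z (np.float64(0.020987248079258315), np.float64(0.08956005525371391)) (np.float64(0.017869510262795926), np.float64(0.09208940350338657))
scene 180 268.0 62.0 y,z (np.float64(0.02077365992034102), np.float64(0.07377758991994166)) (np.float64(0.017656643775828564), np.float64(0.07636026398406726))
scene 184 268.44329896907215 54.0 y,z (np.float64(0.02020699712228637), np.float64(0.057938495659996536)) (np.float64(0.017091895618774985), np.float64(0.06057468687646472))
side 216 258.9102564102564 35.0 y,z (np.float64(0.02024490760483321), np.float64(0.1147575083750737)) (np.float64(0.022614502659242326), np.float64(0.11756873618447372))
side 222 259.8 30.0 y,z (np.float64(0.019130139660989073), np.float64(0.09414184362476397)
[... 1948 characters left out ...]
.int64(249), np.int64(270)), (np.int64(250), np.int64(260)), (np.int64(250), np.int64(261)), (np.int64(250), np.int64(262)), (np.int64(250), np.int64(263)), (np.int64(250), np.int64(264)), (np.int64(250), np.int64(265)), (np.int64(250), np.int64(266)), (np.int64(250), np.int64(267)), (np.int64(250), np.int64(268)), (np.int64(250), np.int64(269)), (np.int64(251), np.int64(261)), (np.int64(251), np.int64(262)), (np.int64(251), np.int64(263)), (np.int64(251), np.int64(264)), (np.int64(251), np.int64(265)), (np.int64(251), np.int64(266)), (np.int64(251), np.int64(267)), (np.int64(252), np.int64(262)), (np.int64(252), np.int64(263)), (np.int64(252), np.int64(264)), (np.int64(252), np.int64(265))]
```

```bash
python3 - <<'E'
from stripe import *
for x in (-.029,-.031,-.033,-.035,-.037):
    print(x,"scene",[np.round(plane("scene",p,x),4) for p in [(262.5,194.5),(262.4,195.5)]],"side",[np.round(plane("side",p,x),4) for p in [(264.5,243.5),(264.5,245),(265,249)]])
im=cv2.imread("pics/w3.png");T=np.load("pics/w3.npy");hs=cv2.cvtColor(im,40)
m=cv2.inRange(hs,(20,110,110),(35,255,255))[105:140,262:292];v,w=np.nonzero(m)
for r in sorted(set(v)):
    k=w[v==r];print(r+105,k.min()+262,k.max()+262,end="; ")
for p in [(277,112.5),(277,132.5)]:
    q=onz("wrist",p,.017,T)-O3;print(q@n3,q@u3)
E
```

```text
-0.029 scene [array([0.0294, 0.026 ]), array([0.0303, 0.0217])] side [array([0.0261, 0.0368]), array([0.0266, 0.0318]), array([0.0261, 0.0175])]
-0.031 scene [array([0.0278, 0.0274]), array([0.0287, 0.0231])] side [array([0.0273, 0.0384]), array([0.0278, 0.0334]), array([0.0273, 0.0192])]
-0.033 scene [array([0.0262, 0.0288]), array([0.0271, 0.0245])] side [array([0.0285, 0.04  ]), array([0.029, 0.035]), array([0.0285, 0.0208])]
-0.035 scene [array([0.0246, 0.0302]), array([0.0254, 0.0259])] side [array([0.0297, 0.0416]), array([0.0302, 0.0366]), array([0.0297, 0.0224])]
-0.037 scene [array([0.023 , 0.0316]), array([0.0238, 0.0273])] side [array([0.0309, 0.0432]), array([0.0314, 0.0382]), array([0.0309, 0.024 ])]
113 280 280; 114 275 279; 115 272 282; 116 269 276; 117 270 283; 118 270 270; 120 270 278; 121 273 284; 122 271 284; 123 272 279; 124 272 279; 125 272 279; 126 272 285; 127 273 285; 128 273 282; 129 277 281; 130 280 285; 131 273 280; 132 274 275; -0.03017660332940352 0.0416435628966453
-0.036071385283336525 0.015186495226746338
```

>>> step_arm:
  motion:
    - {"offset": [0.003, 0, 0], "twist": 0}
    - {"offset": [0.006, 0, 0], "twist": 0}
    - {"offset": [0.008, 0, 0], "twist": 0}
    - {"offset": [0.008, 0, 0.0005], "twist": 0}
    - {"offset": [0.008, 0, 0.0005], "twist": 0}
    - {"offset": [0.008, 0, 0.0005], "twist": 0}

```text
time: 10.05
eef_pos: [0.473, 0.2189, 0.1374]
tcp_rot: [0.631, 0.776, 0.0, 0.0]
contact_force: [-1.2, -2.1, 5.3]
opening: 0.052
finger_force: 40.6
```

```bash
python3 - <<'E'
from stripe import *
s=st();S,D=go("1")
c=round(project("scene",O3-.002*n3+.028*u3+[0,0,.09])[0]);e=round(project("side",O3-.002*n3+.028*u3+[0,0,.09])[0]);print(c,e)
print(np.mean([plane("scene",(peak(S,r,c,6)[0],r),-.002)[0] for r in range(164,186,2)]),np.mean([plane("side",(peak(D,r,e,6)[0],r),-.002)[0] for r in range(214,236,2)]))
E
```

```text
t 10.05 tcp [0.473  0.2189 0.1374] yaw 11.80 stand [0.0006 0.0274] F [-1.2297 -2.1021  5.2981] open 4.42mm
266 257
0.02616665316131358 0.027552555423540168
```

>>> step_arm:
  motion:
    - {"offset": [0.001, 0, -0.0003], "twist": 0}
    - {"offset": [0.001, 0, -0.0003], "twist": 0}
    - {"offset": [0.001, 0, -0.0003], "twist": 0}

```text
time: 10.45
eef_pos: [0.4728, 0.2199, 0.1374]
tcp_rot: [0.631, 0.776, 0.0, 0.0]
contact_force: [0.1, -2.9, 4.6]
opening: 0.053
finger_force: 40.5
```

>>> step_arm:
  motion:
    - {"offset": [0, 0, 0], "twist": 0}
    - {"offset": [0, 0, 0], "twist": 0}
    - {"offset": [0, 0, 0], "twist": 0}
    - {"offset": [0, 0, 0], "twist": 0}
    - {"offset": [0, 0, -0.015], "twist": 0}
    - {"offset": [0, 0, -0.04], "twist": 0}
    - {"offset": [0, 0, -0.08], "twist": 0}
    - {"offset": [0, 0, -0.12], "twist": 0}
    - {"offset": [0, 0, -0.12], "twist": 0}
    - {"offset": [0, 0, -0.12], "twist": 0}
  gripper: 0.045

```text
time: 11.45
eef_pos: [0.4732, 0.2202, 0.2596]
tcp_rot: [0.631, 0.776, 0.002, 0.001]
contact_force: [-0.6, 0.2, -0.9]
opening: 0.526
finger_force: 0.0
```

```bash
python3 - <<'E'
from stripe import *
s=st();S,D=go("2");im,T=snap("w7","wrist")
c=round(project("scene",O3-.002*n3+.028*u3+[0,0,.09])[0]);e=round(project("side",O3-.002*n3+.028*u3+[0,0,.09])[0]);print(c,e)
for x in (-.0,-.002,-.004):
  print(x,[np.round(plane("scene",(peak(S,r,c,6)[0],r),x),4) for r in (158,166,174,182)],[np.round(plane("side",(peak(D,r,e,6)[0],r),x),4) for r in (206,214,222,230,236)])
o=np.zeros((600,800,3),np.uint8)
o[:,:]=cv2.resize(im[30:330,150:550],(800,600),interpolation=cv2.INTER_CUBIC)
o[:300,:300]=cv2.resize(S[140:215,230:305],(300,300),interpolation=cv2.INTER_CUBIC)
o[:300,500:]=cv2.resize(D[180:255,220:295],(300,300),interpolation=cv2.INTER_CUBIC)
cv2.imwrite("pics/c7.png",o)
m=cv2.inRange(cv2.cvtColor(im,40),(0,0,200),(179,40,255))
for r in range(60,330,15):
    k=np.flatnonzero(m[r,280:400])+280
    if len(k):print(r,k.min(),k.max(),len(k))
E
```

```text
t 11.45 tcp [0.4732 0.2202 0.2596] yaw 11.80 stand [0.0011 0.0286] F [-0.63    0.2083 -0.878 ] open 44.90mm
266 257
-0.0 [array([0.0042, 0.1619]), array([0.0307, 0.1255]), array([0.0291, 0.0946]), array([0.0275, 0.0632])] [array([0.0382, 0.1538]), array([0.028 , 0.1236]), array([0.0277, 0.0967]), array([0.0295, 0.0703]), array([0.0287, 0.0492])]
-0.002 [array([0.0026, 0.163 ]), array([0.0291, 0.1267]), array([0.0275, 0.0959]), array([0.0259, 0.0645])] [array([0.0394, 0.1552]), array([0.0292, 0.125 ]), array([0.0288, 0.0982]), array([0.0307, 0.0718]), array([0.0299, 0.0507])]
-0.004 [array([0.0011, 0.1642]), array([0.0275, 0.1279]), array([0.026 , 0.0971]), array([0.0244, 0.0658])] [array([0.0405, 0.1565]), array([0.0303, 0.1264]), array([0.03  , 0.0996]), array([0.0319, 0.0733]), array([0.0311, 0.0523])]
75 330 343 14
90 334 343 10
105 334 343 10
120 334 343 10
135 322 343 21
150 322 350 29
165 322 342 20
180 322 342 18
195 322 342 18
210 322 342 18
225 322 349 16
240 322 327 6
255 322 327 6
270 390 392 3
285 333 338 6
300 332 340 9
315 333 339 7
```

```bash
python3 - <<'E'
from stripe import *
T=np.load("pics/w7.npy")
for p in [(324.5,150),(324.5,200),(324.5,250)]:
    q=onz("wrist",p,.16,T)-O3;print("card top",q@n3,q@u3)
im=cv2.imread("pics/w7.png");g=im[100:280,325].astype(int).min(1);print(g[25:45].tolist(),g[150:175].tolist())
T1=np.load("pics/w1.npy")
f=lambda p,z:onz("wrist",(270+p[0]/5,140+p[1]/5),z,T1)[:2]
L=f((85,205),.121),f((97,335),.121);R=f((334,197),.121),f((342,328),.121)
print("handles",L,R,"mid",np.mean([*L,*R],0))
for e in(L,R):
    d=e[0]-e[1];print("len",np.hypot(*d),"yaw",np.degrees(np.arctan2(-d[0],d[1])))
print("coil centre top",f((220,225),.082),"strip top ends",f((228,340),.07),f((220,105),.07))
a=[f(p,.012) for p in [(84,50),(367,42),(375,318)]];print(a)
E
```

```text
card top -0.0013384197778634008 0.06630055137181638
card top -0.0013023623183006103 0.027972411285382876
card top -0.0012795618041040588 -0.014161230976516448
[168, 249, 255, 255, 255, 255, 255, 255, 255, 255, 255, 255, 255, 255, 255, 255, 255, 255, 255, 255] [246, 246, 246, 245, 245, 246, 246, 246, 247, 246, 248, 249, 164, 77, 73, 70, 73, 76, 76, 78, 74, 73, 74, 72, 76]
handles (array([ 0.4353, -0.2837]), array([ 0.437 , -0.3119])) (array([ 0.4869, -0.282 ]), array([ 0.4889, -0.3103])) mid [ 0.462 -0.297]
len 0.028276546780403904 yaw 3.4117287994837118
len 0.028317501860558557 yaw 4.00449396458924
coil centre top [ 0.4619 -0.2972] strip top ends [ 0.4631 -0.3291] [ 0.4616 -0.2708]
[array([ 0.4221, -0.2644]), array([ 0.4997, -0.2624]), array([ 0.503 , -0.3409])]
```

>>> step_arm:
  motion:
    - {"offset": [-0.045, -0.0104, 0], "twist": 0}
    - {"offset": [-0.09, -0.021, 0], "twist": 1}
    - {"offset": [-0.135, -0.031, 0], "twist": 2}
    - {"offset": [-0.18, -0.042, 0], "twist": 3}
    - {"offset": [-0.225, -0.052, 0], "twist": 4}
    - {"offset": [-0.27, -0.0625, 0], "twist": 5}
    - {"offset": [-0.315, -0.073, 0], "twist": 6}
    - {"offset": [-0.36, -0.083, 0], "twist": 7}
    - {"offset": [-0.405, -0.094, 0], "twist": 8}
    - {"offset": [-0.45, -0.104, 0], "twist": 9}
    - {"offset": [-0.48, -0.111, 0], "twist": 9}
    - {"offset": [-0.504, -0.1167, 0], "twist": 9}
  gripper: 0.078

```text
time: 12.8
eef_pos: [0.4603, -0.299, 0.2551]
tcp_rot: [0.69, 0.724, -0.0, -0.002]
contact_force: [1.1, 1.2, 0.0]
opening: 0.915
finger_force: 0.0
```

>>> step_arm:
  motion:
    - {"offset": [0, 0, 0.02], "twist": 0}
    - {"offset": [0, 0, 0.05], "twist": 0}
    - {"offset": [0, 0, 0.07], "twist": 0}
    - {"offset": [0, 0, 0.07], "twist": 0}
    - {"offset": [0, 0, 0.07], "twist": 0}

```text
time: 13.3
eef_pos: [0.4609, -0.2968, 0.1861]
tcp_rot: [0.69, 0.724, 0.0, -0.001]
contact_force: [1.2, -0.4, 0.6]
opening: 0.912
finger_force: 0.0
```

```bash
python3 - <<'E'
from stripe import *
s=st();im,T=snap("w8","wrist")
hs=cv2.cvtColor(im,40);m=cv2.inRange(hs,(100,120,40),(130,255,255))
for r in range(230,345,6):
    k=np.flatnonzero(m[r,200:450])+200
    if len(k):print(r,k.min(),k.max(),len(k))
print([project("wrist",p,T) for p in [(.4353,-.2837,.121),(.4869,-.282,.121),(.462,-.297,.121)]])
# scene check of blue centroid vs prediction
S,_=snap("s8","scene");h=cv2.cvtColor(S,40);b=cv2.inRange(h,(100,120,60),(130,255,255));b[:,:360]=0;b[:,420:]=0;b[:205]=0;b[260:]=0
v,w=np.nonzero(b);print("scene blue",len(v),w.min(),w.max(),v.min(),v.max(),"pred tips",[project("scene",p) for p in [(.4353,-.2837,.121),(.4869,-.282,.121),(.4889,-.3103,.121),(.437,-.3119,.121)]])
E
```

```text
t 13.3 tcp [ 0.4609 -0.2968  0.1861] yaw 2.80 stand [-0.1163 -0.4751] F [ 1.1701 -0.3543  0.5603] open 77.92mm
230 287 365 13
[array([287.889 , 191.5842]), array([366.3072, 192.8815]), array([327.4026, 212.7831])]
scene blue 333 376 395 215 246 pred tips [array([376.2756, 221.8977]), array([386.4555, 214.42  ]), array([395.0572, 217.5187]), array([384.884 , 225.1964])]
```

>>> step_arm:
  motion:
    - {"offset": [0, 0.0005, 0.025], "twist": 0}
    - {"offset": [0, 0.0005, 0.05], "twist": 0}
    - {"offset": [0, 0.0005, 0.07], "twist": 0}
    - {"offset": [0, 0.0005, 0.085], "twist": 0}
    - {"offset": [0, 0.0005, 0.085], "twist": 0}
    - {"offset": [0, 0.0005, 0.085], "twist": 0}

```text
time: 14.0
eef_pos: [0.4624, -0.2977, 0.1031]
tcp_rot: [0.69, 0.724, 0.0, 0.001]
contact_force: [0.0, -0.1, 1.0]
opening: 0.912
finger_force: 0.0
```

>>> step_arm:
  motion:
    - {"offset": [0, 0, 0], "twist": 0}
    - {"offset": [0, 0, 0], "twist": 0}
    - {"offset": [0, 0, 0], "twist": 0}
    - {"offset": [0, 0, 0], "twist": 0}
    - {"offset": [0, 0, 0], "twist": 0}
    - {"offset": [0, 0, 0], "twist": 0}
    - {"offset": [0, 0, 0], "twist": 0}
    - {"offset": [0, 0, 0], "twist": 0}
    - {"offset": [0, 0, 0], "twist": 0}
    - {"offset": [0, 0, 0], "twist": 0}
  gripper: 0.0
  grip_force: 35

```text
time: 15.0
eef_pos: [0.4629, -0.2992, 0.1056]
tcp_rot: [0.689, 0.724, -0.001, 0.002]
contact_force: [-2.5, 0.1, 8.7]
opening: 0.219
finger_force: 38.4
```

```bash
python3 - <<'E'
from stripe import *
s=st();print(s["finger_force"])
E
```

```text
t 15.0 tcp [ 0.4629 -0.2992  0.1056] yaw 2.84 stand [-0.1148 -0.4778] F [-2.5096  0.14    8.7214] open 18.74mm
38.40647578239441
```

>>> step_arm:
  motion:
    - {"offset": [0, 0, -0.005], "twist": 0}
    - {"offset": [0, 0, -0.01], "twist": 0}
    - {"offset": [0, 0, -0.02], "twist": 0}
    - {"offset": [0, 0, -0.035], "twist": 0}
    - {"offset": [0, 0, -0.055], "twist": 0}
    - {"offset": [0, 0, -0.085], "twist": 0}
    - {"offset": [0, 0, -0.12], "twist": 0}
    - {"offset": [0, 0, -0.16], "twist": 0}
    - {"offset": [0, 0, -0.16], "twist": 0}
    - {"offset": [0, 0, -0.16], "twist": 0}

```text
time: 16.0
eef_pos: [0.4623, -0.2976, 0.2644]
tcp_rot: [0.69, 0.724, 0.0, 0.002]
contact_force: [-0.7, 0.1, -1.3]
opening: 0.223
finger_force: 37.1
```

```bash
python3 - <<'E'
from stripe import *
s=st();print(s["finger_force"])
S,_=snap("s9","scene");D,_=snap("d9","side");W,_=snap("w9","wrist")
p=project("scene",[*s["eef_pos"][:2],s["eef_pos"][2]-.03]);q=project("side",[*s["eef_pos"][:2],s["eef_pos"][2]-.03]);print(p,q)
def crop(im,p,w,h,W_,H):
    x=int(np.clip(p[0]-w/2,0,640-w));y=int(np.clip(p[1]-h/2,0,400-h));print("crop",x,y,w,h);return cv2.resize(im[y:y+h,x:x+w],(W_,H),interpolation=cv2.INTER_CUBIC)
o=np.zeros((600,800,3),np.uint8)
o[:300,:400]=crop(S,p,64,48,400,300);o[:300,400:]=crop(D,q,64,48,400,300)
o[300:,:400]=cv2.resize(S[150:250,220:353],(400,300),interpolation=cv2.INTER_CUBIC);o[300:,400:]=cv2.resize(W[150:400,160:493],(400,300))
cv2.imwrite("pics/c8.png",o)
E
```

```text
t 16.0 tcp [ 0.4623 -0.2976  0.2644] yaw 2.81 stand [-0.1151 -0.4761] F [-0.6728  0.0926 -1.3238] open 19.05mm
37.127636075019836
[388.088  184.3047] [409.6316 142.7096]
crop 356 160 64 48
crop 377 118 64 48
```

View pics/c8.png

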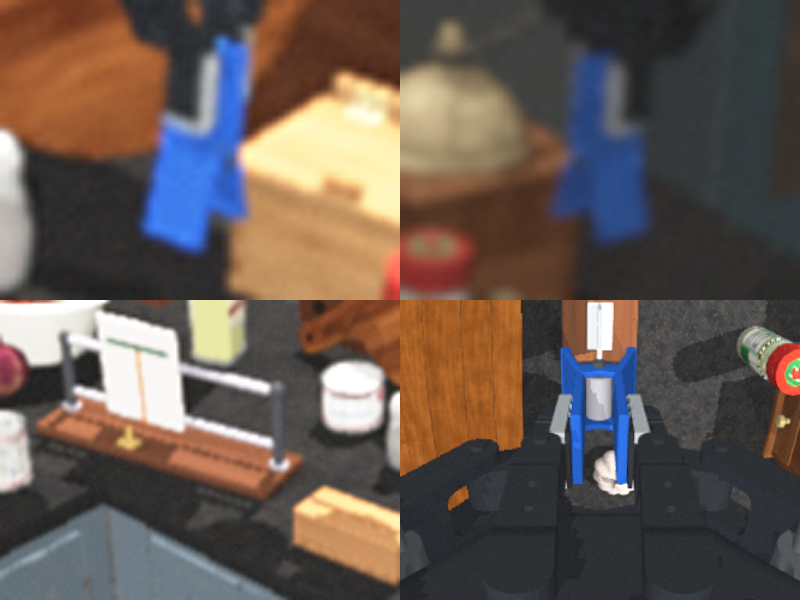

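```bash
python3 - <<'E'
from stripe import *
s=ctrl.get_state();y=np.radians(2.8);R=np.array([[np.cos(y),-np.sin(y),0],[np.sin(y),np.cos(y),0],[0,0,1]])
for a,b in [((379.2,197.1),(408.2,156.9)),((388.8,200),(416.7,154.5))]:
    p=tri([ray("scene",a),ray("side",b)]);print(p,"rel TCP in clip axes",R.T@(p-s["eef_pos"]))
E
```

```text
[ 0.4451 -0.2825  0.1963] rel TCP in clip axes [-0.0153  0.0147 -0.0641]
[ 0.4445 -0.3144  0.1983] rel TCP in clip axes [-0.0174 -0.017  -0.0621]
```

>>> step_arm:
  motion:
    - {"offset": [0.02, 0.001, 0], "twist": 0}
    - {"offset": [0.065, 0.004, 0], "twist": 0}
    - {"offset": [0.11, 0.007, 0], "twist": -1}
    - {"offset": [0.155, 0.01, 0], "twist": -2}
    - {"offset": [0.2, 0.013, 0], "twist": -3}
    - {"offset": [0.245, 0.016, 0], "twist": -4}
    - {"offset": [0.29, 0.019, 0], "twist": -5}
    - {"offset": [0.335, 0.022, 0], "twist": -6}
    - {"offset": [0.38, 0.025, 0], "twist": -7}
    - {"offset": [0.425, 0.028, 0], "twist": -8}
    - {"offset": [0.47, 0.031, 0], "twist": -9}
    - {"offset": [0.5, 0.033, 0], "twist": -9}

```text
time: 17.35
eef_pos: [0.4684, 0.207, 0.2608]
tcp_rot: [0.63, 0.777, -0.001, -0.001]
contact_force: [0.6, -0.8, -0.3]
opening: 0.227
finger_force: 37.1
```

>>> step_arm:
  motion:
    - {"offset": [0.015, 0.004, 0], "twist": 0}
    - {"offset": [0.015, 0.004, 0], "twist": 0}
    - {"offset": [0.015, 0.004, 0], "twist": 0}
    - {"offset": [0.015, 0.004, 0], "twist": 0}

```text
time: 17.75
eef_pos: [0.4712, 0.2181, 0.2618]
tcp_rot: [0.631, 0.776, -0.0, -0.0]
contact_force: [0.1, -0.5, -1.0]
opening: 0.228
finger_force: 37.1
```

```bash
python3 - <<'E'
from stripe import *
s=st();print(s["finger_force"]);W,T=snap("w10","wrist")
t=s["eef_pos"]
hs=cv2.cvtColor(W,40);b=cv2.inRange(hs,(100,120,40),(130,255,255));w=cv2.inRange(hs,(0,0,200),(179,40,255))
for r in range(150,330,10):
    k=np.flatnonzero(b[r,250:400])+250;j=np.flatnonzero(w[r,280:370])+280
    print(r,"blue",(k.min(),k.max()) if len(k) else None,"white",(j.min(),j.max()) if len(j) else None)
print([project("wrist",O3-.0013*n3+y*u3+[0,0,.16],T) for y in (.08,.06,.04,.03)])
E
```

```text
t 17.75 tcp [0.4712 0.2181 0.2618] yaw 11.71 stand [-0.0014  0.027 ] F [ 0.0774 -0.4989 -0.9984] open 19.45mm
37.134531140327454
150 blue None white (np.int64(323), np.int64(343))
160 blue None white (np.int64(323), np.int64(343))
170 blue None white (np.int64(323), np.int64(343))
180 blue None white (np.int64(323), np.int64(343))
190 blue (np.int64(294), np.int64(356)) white (np.int64(323), np.int64(343))
200 blue (np.int64(294), np.int64(356)) white (np.int64(331), np.int64(342))
210 blue (np.int64(294), np.int64(356)) white None
220 blue (np.int64(294), np.int64(355)) white (np.int64(319), np.int64(331))
230 blue (np.int64(304), np.int64(347)) white (np.int64(319), np.int64(330))
240 blue (np.int64(303), np.int64(349)) white (np.int64(321), np.int64(330))
250 blue (np.int64(301), np.int64(351)) white None
260 blue (np.int64(302), np.int64(350)) white None
270 blue (np.int64(302), np.int64(350)) white None
280 blue (np.int64(303), np.int64(349)) white None
290 blue (np.int64(303), np.int64(348)) white (np.int64(328), np.int64(339))
300 blue (np.int64(303), np.int64(348)) white (np.int64(333), np.int64(339))
310 blue None white (np.int64(333), np.int64(340))
320 blue None white (np.int64(333), np.int64(340))
[array([325.767, 128.96 ]), array([325.7594, 155.315 ]), array([325.7516, 181.0592]), array([325.7478, 193.6002])]
```

>>> step_arm:
  motion:
    - {"offset": [0, 0, 0.012], "twist": 0}
    - {"offset": [0, 0, 0.024], "twist": 0}
    - {"offset": [0, 0, 0.034], "twist": 0}
    - {"offset": [0, 0, 0.042], "twist": 0}
    - {"offset": [0, 0, 0.05], "twist": 0}
    - {"offset": [0, 0, 0.055], "twist": 0}
    - {"offset": [0, 0, 0.058], "twist": 0}
    - {"offset": [0, 0, 0.058], "twist": 0}
    - {"offset": [0, 0, 0.058], "twist": 0}
    - {"offset": [0, 0, 0.058], "twist": 0}

```text
time: 18.8
eef_pos: [0.4715, 0.2194, 0.2047]
tcp_rot: [0.631, 0.776, 0.0, 0.0]
contact_force: [-0.6, -0.6, -0.7]
opening: 0.223
finger_force: 37.1
```

```bash
python3 - <<'E'
from stripe import *
s=st();S,D=go("3");W,T=snap("w11","wrist")
hs=cv2.cvtColor(W,40);b=cv2.inRange(hs,(100,120,40),(130,255,255));w=cv2.inRange(hs,(0,0,185),(179,40,255))
for r in range(150,320,12):
    k=np.flatnonzero(b[r,250:400])+250;j=np.flatnonzero(w[r,280:370])+280
    print(r,"blue",(k.min(),k.max()) if len(k) else None,"white",(j.min(),j.max()) if len(j) else None)
for n,im in (("scene",S),("side",D)):
    h=cv2.cvtColor(im,40);b=cv2.inRange(h,(100,100,50),(130,255,255))
    p=project(n,s["eef_pos"]-[0,0,.04]).astype(int);m=np.zeros_like(b);m[p[1]-25:p[1]+25,p[0]-20:p[0]+20]=1
    v,u=np.nonzero(b*m);print(n,"blue rows",v.min(),v.max(),"at lowest cols",u[v>=v.max()-1])
    # height of jaw's lower edge (front jaw at stand x -17)
    lo=(u[v>=v.max()-1].mean(),v.max()+.5);print("jaw tip y,z",plane(n,lo,-.018))
c=round(project("scene",O3-.002*n3+.028*u3+[0,0,.09])[0]);e=round(project("side",O3-.002*n3+.028*u3+[0,0,.09])[0])
print("stripe",np.mean([plane("scene",(peak(S,r,c,6)[0],r),-.001)[0] for r in range(168,186,2)]),np.mean([plane("side",(peak(D,r,e,6)[0],r),-.001)[0] for r in range(216,236,2)]))
E
```

```text
t 18.8 tcp [0.4715 0.2194 0.2047] yaw 11.81 stand [-0.0008  0.0281] F [-0.5548 -0.5794 -0.6537] open 19.00mm
150 blue None white (np.int64(321), np.int64(361))
162 blue None white (np.int64(321), np.int64(346))
174 blue None white (np.int64(321), np.int64(346))
186 blue None white (np.int64(321), np.int64(346))
198 blue (np.int64(294), np.int64(356)) white (np.int64(321), np.int64(344))
210 blue (np.int64(294), np.int64(356)) white None
222 blue (np.int64(295), np.int64(355)) white (np.int64(318), np.int64(336))
234 blue (np.int64(303), np.int64(348)) white (np.int64(320), np.int64(336))
246 blue (np.int64(302), np.int64(350)) white (np.int64(322), np.int64(332))
258 blue (np.int64(301), np.int64(350)) white None
270 blue (np.int64(302), np.int64(349)) white (np.int64(321), np.int64(328))
282 blue (np.int64(303), np.int64(349)) white (np.int64(322), np.int64(337))
294 blue (np.int64(303), np.int64(348)) white (np.int64(322), np.int64(338))
306 blue None white (np.int64(298), np.int64(354))
318 blue None white (np.int64(326), np.int64(343))
scene blue rows 138 165 at lowest cols [260 261 262 263 264 264]
jaw tip y,z (np.float64(0.027941102950162125), np.float64(0.13559553558668325))
side blue rows 180 212 at lowest cols [255 256 257 255]
jaw tip y,z (np.float64(0.038767727949283425), np.float64(0.14106336441619616))
stripe 0.02815227603621502 0.02910982599192393
```

```bash
python3 -c "
from h import *
st();print(ctrl.sign_off())"
```

```text
t 18.95 tcp [0.4714 0.2193 0.2045] yaw 11.80 stand [-0.0009  0.0281] F [ 0.2401  0.0643 -0.6478] open 19.39mm
the job is handed in; nothing more can be done
None
```

I've handed the job in at about 19 s: the card hangs on the rail with its stripe within about 1 mm of the brass mark (camera-measured), and the gripper holds the clip squeezed open around the card's top edge, which sits about 20 mm inside the jaws with no contact force felt.

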